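# Roll a gauge pin onto the datum line

## Task

The steel pin lying on the dark rubber mat has to lie on the yellow line for its next check. Push its top sideways with a fingertip so that it rolls across the mat (it must roll, not just skid), and leave it lying still along the yellow line, centred over it. Do not pick up or lift the pin, keep it on the mat, and leave the brass pin and everything else where it is.

Things in the scene. Friction and masses are not known exactly. Their poses are not given: they have to be found in the camera images.
- steel_pin: Silver steel cylinder, 24 mm diameter, 80 mm long, 0.2 to 0.4 kg, on the mat 40 to 65 mm left or right of the line, within 3 degrees of parallel; red stripe on top at first. Origin at its middle, on its axis; x along the pin. A fingertip laid lightly on top and moved sideways rolls it half as far as the tip moves, in several strokes; pushed from behind it skids or jams. It stays where the tip lifts off.
- roll_mat: Dark blue-black rubber mat lying flat and fixed on the bench: 120 mm (its own x) by 300 mm (its own y), 8 mm thick, with a thin white border; origin at the centre of its underside, z up. The rubber damps rolling slightly. The pins lie along the mat's x axis and roll along its y axis.
- line (a point): Middle of the yellow line, on the top face of the mat (8 mm above the bench). The line is painted flat across the middle of the mat along the mat's x axis, 6 mm wide and 110 mm long with its arrowheads; axes parallel to the mat's.
- brass_pin: Yellow brass pin of the same size as the steel one (24 mm by 80 mm, origin at its middle), with the same red stripe, lying on the mat on the other side of the line, 40 to 65 mm from it. Leave it alone.
- ring_gauge: Steel setting ring, 58 mm across and 18 mm high, lying on the bench just beyond the far long edge of the mat. Origin at the centre of its underside. Leave it alone.
- vee_block: Black vee block, 92 x 34 x 52 mm high, standing on the bench just beyond the far edge of the mat. Origin at the centre of its underside, x along its 92 mm length. Leave it alone.
- bushing: Small bronze bushing, 22 mm across and 21 mm high, on the bench just before the near edge of the mat. Origin at the centre of its underside. Leave it alone.
- gauge_block: Small steel gauge block, 9 x 30 x 20 mm high, on the bench just before the near edge of the mat. Origin at the centre of its underside. Leave it alone.
- inspect_stamp: Black hand stamp with a red ring, 24 mm across and 63 mm high, upright on the bench well to the left of the mat. Origin at the centre of its underside. Leave it alone.
- tape_roll: Cream roll of tape, 94 mm across and 19 mm high, flat on the bench well to the left of the mat. Origin at the centre of its underside. Leave it alone.
Mind the look-alikes: they are no part of the job. What is shaped like the steel_pin but orange or pink is not meant.

How it is judged:
By the outcome, as a careful person would: the job done as asked, in the order asked, and still so for the second after the job is handed in, with the robot touching nothing.
It also fails if it takes over 45 s, if anything falls off the work surface, if the arm or the gripper's body presses on something with over 40 N, if the wrist force passes 120 N, or if a joint passes its speed limit or range.

## Robot

A 6-joint arm with a two-finger parallel gripper is mounted at the origin on a cart in front of the work surface, level with it; the furniture and walls round the work are solid. World frame = base frame: x ahead of the robot, y to its left, z up, the work surface at z = 0. Lengths are in m, angles in rad, forces in N, time in s.
With the tool pointing down it reaches from about 0.35 to 0.975 m from the base axis. Payload 4.9 kg.
Tool frame: the origin (TCP) lies midway between the tips of the shut fingers; the grasp point (between the pads) lies 19 mm behind it; z points along the fingers, y is the direction in which the jaws open and shut (so a half turn about z gives the same grasp; the last joint's range is limited). The gripper opens to 85 mm and grips with 20 to 120 N. Pads are 22 mm wide; open, the fingers measure 114 mm over their backs; the gripper's body (76 mm by 85 mm) begins 54 mm behind the grasp point. The pads swing forward as they close: fully open they stand 13 mm farther back than shut.
Start: joints at [-1.303, 0.053, 1.613, -0, 1.476, -0.119], TCP at [0.236, -0.579, 0.231] pointing down, gripper open.
Joint ranges: [-3.01, 3.01], [-1.01, 2.22], [0.06, 2.58], [-1.02, 4.17], [0.09, 2.62], [-3.14, 3.14]. Speed limits (rad/s): [2.57, 2.57, 3.14, 3.14, 3.14, 3.14].

## Interface

Orientations are given as a rotation vector (axis times angle).
In Python, from station import ctrl gives the robot as it stands.
- The arm moves only by the shell command python3 -m jog 'ROWS' [FORCE]. ROWS is JSON, one flat list of numbers, 7 for each row, row after row: the opening, from 0 (shut) to 1 (fully open), then the shift along the tool's x, y, z in m, then the turn, a rotation vector about the tool's x, y, z in degrees. A call has 1 to 10 rows; each row shifts and turns the commanded pose from where the row before left it, along the tool's axes as they then stand; what a row does not reach is not made up. A row lasts 1/8 s, in which the tool goes at most 62.5 mm and 10.7 degrees, less where a joint would pass 70% of its speed; a pose out of reach is approached as far as the arm can. A call with a gripper value outside its range is refused whole. The fingers move at their own pace and stop on an object; FORCE is the grip in N (left out, the last holds). Time passes only in rows, so rows that do not move let the fingers close. It gives the time, the measured TCP pose, the force and the opening at its end, in the units of the state.
- ctrl.get_obs(): the state, without advancing time (a new reading comes with each control period).
- ctrl.get_image(name): name is "scene" or "top"; returns a dict with "image" (480x640x3 uint8, blue, green, red), "camera_matrix" (3x3 intrinsics, pixels), "rvec" (rotation vector, rad) and "tvec" (3), from world to camera coordinates, as OpenCV has them. Camera axes: x right, y down, z forward; pixel columns grow to the right and rows downward; lengths in m; the calibration is good to about 2 mm. A picture is of the moment at which its call begins. There is no depth.
- ctrl.finish_job(): hands the job in, once; it reports no verdict.
Trained networks look in a picture, given as the dict that the camera call returned (one of the last four; its "shot" number tells which), for a name from the list of things; names that differ only in an ending like _2 or _b are one class to them, and where a whole thing is asked for, a point or a joint stands for the part that bears it (a point fixed in the world has none). Each returns a list of dicts, best first, with "p" (0 to 1); they miss things now and then, are a little off and sometimes report something else, mostly with a low value. They report only what shows in the picture. A call takes as long as a camera call. They do not tell look-alikes from the thing itself.
- ctrl.boxes_of(target, picture): "box" ([centre column, centre row, width, height] in pixels, round what is visible of it).
The state is a dict: "t": time; "q": joint angles; "dq": joint speeds; "effort": joint torques, N m; "tool_pos": TCP position; "tool_rot": TCP orientation; "contact_force": force on the tool from outside, world axes, zero at the start; "wrist_torque": the same for the moment, N m; "opening": finger opening in m.
Only numpy, scipy, OpenCV 4.12 (cv2) and the standard library are available. Lean on these libraries where they do the work, as an engineer would, in place of code of your own. Each camera call takes 0.05 s, during which the arm holds its last target. There are 200 camera calls.

## Working session

There is one attempt and no reset: what is moved stays moved. The work goes in short steps, Python scripts to look and compute and a shell command to move; the robot and the scene stay as the last step left them, time stands still between calls to the robot, and variables do not carry over. Pictures are saved under pics/ and viewed, about 8 in all and at most 12, crops included, and the job is handed in when it is done.

```bash
mkdir -p pics
cat > h.py <<'E'
import numpy as np,cv2
from station import ctrl
def ray(im,uv,z):
    K=np.array(im["camera_matrix"]);R,_=cv2.Rodrigues(np.array(im["rvec"],float));t=np.array(im["tvec"],float).reshape(3)
    n=cv2.undistortPoints(np.array([[uv]],float),K,None)[0,0]
    d=R.T@np.array([n[0],n[1],1]);c=-R.T@t
    return c+d*(z-c[2])/d[2]
def proj(im,P):
    return cv2.projectPoints(np.array(P,float).reshape(-1,3),np.array(im["rvec"],float),np.array(im["tvec"],float),np.array(im["camera_matrix"]),None)[0].reshape(-1,2)
E
python3 - <<'E'
from h import *
for n in("top","scene"):
    im=ctrl.get_image(n);cv2.imwrite(f"pics/{n}0.png",im["image"])
    for t in("steel_pin","brass_pin","roll_mat"):
        for b in ctrl.boxes_of(t,im)[:3]:print(n,t,round(b["p"],2),np.round(b["box"],1),ray(im,b["box"][:2],.02).round(4))
o=ctrl.get_obs();print(o["t"],o["tool_pos"],o["tool_rot"])
E
```

```text
top steel_pin 0.87 [462.6 285.1  28.3  13.8] [ 0.4419 -0.4269  0.02  ]
top steel_pin 0.78 [473.7 225.6  29.   26.7] [ 0.5955 -0.4661  0.02  ]
top steel_pin 0.72 [509.  261.6  25.7  27.7] [ 0.4993 -0.5499  0.02  ]
top brass_pin 0.75 [327.5 224.4  40.   21.6] [ 0.6075 -0.0879  0.02  ]
top brass_pin 0.68 [339.4 263.5   6.2  31. ] [ 0.5047 -0.1157  0.02  ]
top roll_mat 0.62 [362.4 266.9 118.4  63.2] [ 0.4946 -0.1741  0.02  ]
scene steel_pin 0.66 [373.6 194.1  19.5   9.8] [ 0.5932 -0.4478  0.02  ]
scene steel_pin 0.54 [369.5 235.6  24.   18.4] [ 0.4836 -0.2144  0.02  ]
scene steel_pin 0.54 [331.6 299.9  21.1  25.7] [0.4308 0.1041 0.02  ]
scene brass_pin 0.51 [345.9 248.3  21.7  13.2] [ 0.5147 -0.1141  0.02  ]
scene roll_mat 0.83 [357.1 246.1  83.1  58.6] [ 0.4904 -0.1436  0.02  ]
0.4 [ 0.23574284 -0.57872621  0.23112656] [-3.08271673e+00 -6.03770434e-01 -8.05796941e-06]
```

View pics/top0.png

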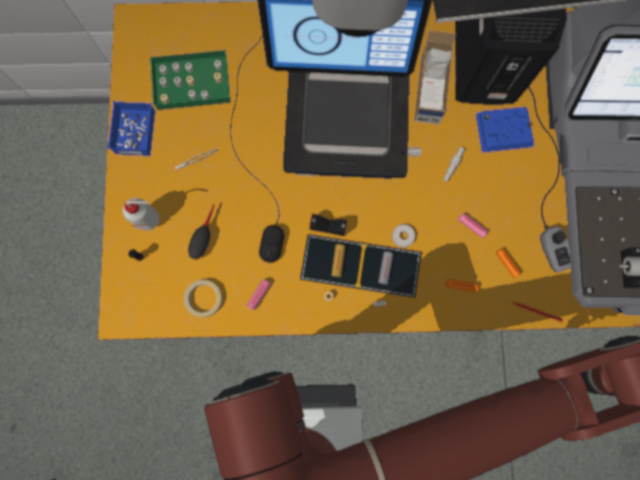

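View pics/scene0.png

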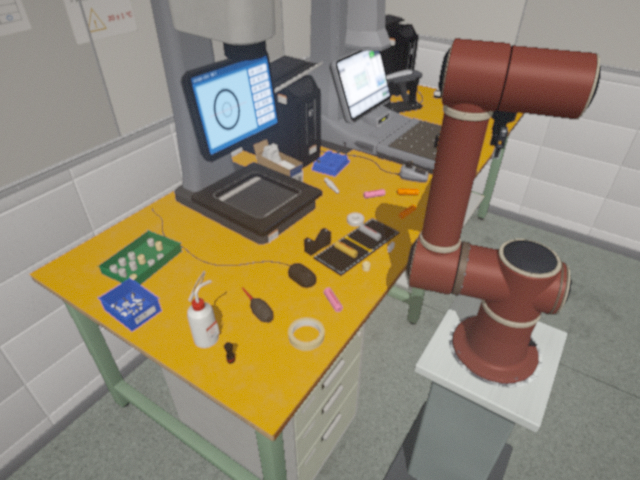

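The top view shows the mat at columns 302–421, rows 235–296. The steel pin is near (385,267), the brass pin near (338,262), and the line near (361,265). The orange and pink pins are off the mat. I'll zoom in on both views for sub-pixel measurement.

Run:
```python
from h import *
a=cv2.imread("pics/top0.png")[228:303,298:426];b=cv2.imread("pics/scene0.png")[212:278,304:404]
a=cv2.resize(a,None,fx=6,fy=6,interpolation=cv2.INTER_CUBIC)
cv2.imwrite("pics/c0.png",a)
im=ctrl.get_image("top");g=im["image"].astype(int)
for r in (258,262,266,270,274):
    print(r,[tuple(g[r,c]) and int(g[r,c].sum()) for c in range(330,400)])
# mat border: bright vs. dark; dark region mask
I=im["image"]; hsv=cv2.cvtColor(I,cv2.COLOR_BGR2HSV)
m=np.zeros(I.shape[:2],np.uint8);sub=(hsv[...,1]<0)
roi=(slice(230,300),slice(296,428))
or_=((I[...,2].astype(int)-I[...,0])<70).astype(np.uint8)
m[roi]=or_[roi];n,l,s,c=cv2.connectedComponentsWithStats(m)
k=1+np.argmax(s[1:,4]);print(s[k],c[k])
cn=max(cv2.findContours((l==k).astype(np.uint8),0,2)[0],key=cv2.contourArea)
w=np.array([ray(im,p[0],.008)[:2] for p in cn],np.float32);print(cv2.minAreaRect(w))
```

```text
258 [106, 109, 142, 219, 306, 360, 378, 363, 333, 330, 323, 292, 242, 176, 116, 88, 96, 104, 103, 105, 105, 105, 107, 105, 102, 103, 106, 106, 115, 153, 236, 308, 315, 251, 166, 116, 106, 109, 104, 107, 105, 105, 105, 104, 105, 103, 105, 103, 105, 103, 110, 147, 239, 330, 386, 409, 402, 371, 357, 354, 329, 269, 185, 113, 87, 93, 102, 102, 103, 102]
262 [109, 121, 170, 262, 341, 376, 373, 350, 327, 324, 309, 265, 208, 144, 96, 90, 104, 103, 107, 107, 106, 105, 106, 105, 106, 107, 104, 108, 137, 205, 282, 316, 285, 203, 129, 106, 108, 101, 104, 106, 102, 107, 104, 105, 105, 105, 106, 103, 103, 108, 138, 217, 310, 373, 404, 408, 383, 352, 351, 334, 285, 208, 134, 95, 95, 103, 106, 106, 105, 107]
266 [112, 148, 233, 321, 367, 378, 360, 333, 325, 315, 283, 236, 171, 113, 87, 89, 100, 103, 105, 106, 104, 106, 109, 105, 107, 108, 105, 115, 167, 253, 321, 318, 239, 152, 111, 106, 104, 103, 107, 106, 104, 105, 106, 107, 108, 104, 106, 106, 106, 123, 183, 279, 359, 397, 412, 393, 357, 351, 339, 301, 234, 158, 102, 95, 100, 105, 103, 103, 104, 106]
270 [125, 185, 278, 348, 379, 380, 362, 339, 325, 299, 258, 201, 138, 95, 91, 103, 107, 106, 107, 106, 106, 107, 106, 106, 106, 106, 112, 145, 220, 294, 310, 264, 181, 121, 108, 106, 108, 107, 108, 104, 106, 106, 103, 106, 106, 106, 107, 106, 115, 158, 252, 345, 392, 408, 397, 363, 350, 342, 311, 250, 172, 105, 94, 100, 103, 105, 106, 106, 106, 104]
274 [144, 226, 307, 349, 362, 361, 351, 335, 312, 278, 227, 165, 114, 98, 100, 106, 108, 111, 109, 108, 106, 107, 107, 105, 108, 108, 123, 188, 269, 323, 309, 229, 139, 109, 105, 106, 105, 106, 106, 105, 104, 104, 106, 106, 106, 106, 105, 107, 140, 223, 320, 379, 402, 395, 367, 344, 340, 317, 267, 191, 121, 91, 96, 103, 106, 106, 108, 107, 105, 105]
[ 360  230   62   69 2999] [392.14571524 266.95998666]
((0.5108600854873657, -0.2515142560005188), (0.1485033929347992, 0.1765197217464447), 80.3296127319336)
```

View pics/c0.png

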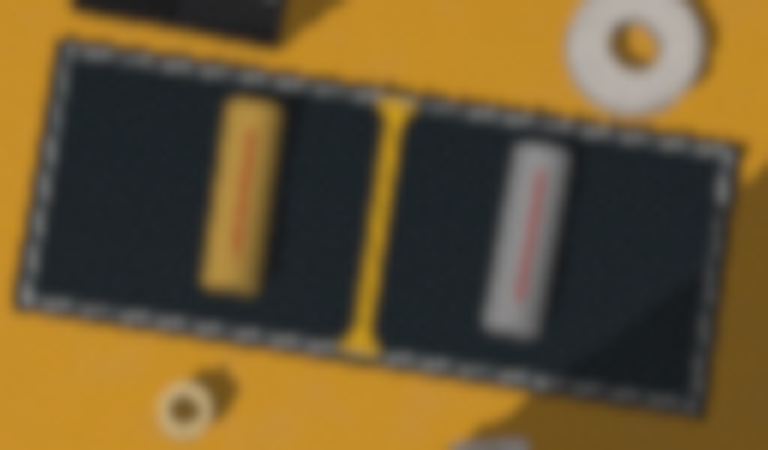

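```bash
cat >> h.py <<'E'
def measure(im,lo=(298,426),rows=(240,292),verbose=True):
    """line from yellow-ness, pins from brightness; subpixel via upsampling"""
    f=6;x0,y0=298,228
    I=cv2.resize(im["image"][228:303,298:426],None,fx=f,fy=f,interpolation=cv2.INTER_CUBIC)
    s=I.astype(int).sum(2);m=(s>235).astype(np.uint8)
    corners=proj(im,[[*p,.008] for p in MAT]) if MAT is not None else None
    if corners is not None:
        k=np.zeros_like(m);cv2.fillPoly(k,[np.round((corners-[x0,y0]+.5)*f-.5).astype(int)],1);m&=k
    n,l,st,c=cv2.connectedComponentsWithStats(m);out=[]
    for i in range(1,n):
        if st[i,4]<2500:continue
        ys,xs=np.nonzero(l==i);rect=cv2.minAreaRect(np.c_[xs,ys].astype(np.float32))
        px=np.array(rect[0]);b=cv2.boxPoints(rect)
        e=sorted([(b[j]+b[(j+1)%4])/2 for j in range(4)],key=lambda p:np.linalg.norm(p-px))[2:]
        e.sort(key=lambda p:p[1]);tof=lambda p:(np.array(p)+.5)/f-.5+[x0,y0]
        mc=np.array([xs.mean(),ys.mean()])
        col=I[l==i].mean(0);wid=min(rect[1])
        z=.008 if wid<40 else .020
        P=[ray(im,tof(p),z) for p in (e[0],mc,e[1])]
        d=P[0]-P[2]
        out.append((z,col.round(),P[1].round(4),np.linalg.norm(d).round(4),np.degrees(np.arctan2(d[1],d[0])).round(2),np.round(px-mc,1)))
    return out
MAT=None
E
python3 - <<'E'
import h;from h import *
im=ctrl.get_image("top")
R,_=cv2.Rodrigues(np.array(im["rvec"]));print("cam",-R.T@np.array(im["tvec"]).ravel())
cr=lambda u,v:((u+.5)/6-.5+298,(v+.5)/6-.5+228)
M=[ray(im,cr(*p),.008)[:2] for p in((62,42),(742,148),(702,412),(18,306))]
print(np.round(M,4),[np.linalg.norm(M[i]-M[i-1]).round(4) for i in range(4)],"centre",np.mean(M,0))
c=np.mean(M,0);h.MAT=[c+.85*(np.array(p)-c) for p in M]
for o in measure(im):print(*o)
L=[ray(im,cr(*p),.008) for p in((395,100),(360,350))];print(L)
E
```

```text
cam [ 0.29027076 -0.06884515  1.47759482]
[[ 0.5842 -0.0365]
 [ 0.5308 -0.3285]
 [ 0.4176 -0.3053]
 [ 0.4698 -0.0156]] [np.float64(0.1163), np.float64(0.2969), np.float64(0.1156), np.float64(0.2944)] centre [ 0.50062489 -0.17150252]
0.02 [ 58. 117. 152.] [ 0.5137 -0.1108  0.02  ] 0.0838 -9.74 [-0.1 -0.2]
0.008 [ 33. 115. 148.] [ 0.5005 -0.1703  0.008 ] 0.099 -10.56 [-0.1  0. ]
0.02 [113. 113. 120.] [ 0.492  -0.2317  0.02  ] 0.0844 -12.66 [-0.1 -0.4]
[array([ 0.55534122, -0.17974106,  0.008     ]), array([ 0.44751677, -0.16090121,  0.008     ])]
```

```bash
python3 -m jog '[0,0,0,0,0,0,-9.58, 0,0,0,0,0,0,-9.58, 0,0,0,0,0,0,-9.58, 0,0,0,0,0,0,-9.58, 0,0,0,0,0,0,-9.58, 0,0,0,0,0,0,-9.58]' 20
python3 -m jog '[0,0.038,0.019,0.014,0,0,0, 0,0.038,0.019,0.014,0,0,0, 0,0.038,0.019,0.014,0,0,0, 0,0.038,0.019,0.014,0,0,0, 0,0.038,0.019,0.014,0,0,0, 0,0.038,0.019,0.014,0,0,0, 0,0.038,0.019,0.014,0,0,0, 0,0.038,0.019,0.014,0,0,0, 0,0.038,0.019,0.014,0,0,0, 0,0,0,0,0,0,0]'
```

```text
t: 1.25
tool_pos: [0.2358, -0.5788, 0.2313]
tool_rot: [-2.407, -2.018, 0.0]
contact_force: [-0.6, 1.3, 0.1]
opening: -0.0001
t: 2.5
tool_pos: [0.4658, -0.2706, 0.1039]
tool_rot: [-2.407, -2.015, 0.001]
contact_force: [0.1, -0.2, -0.3]
opening: -0.0002
```

```bash
python3 -m jog '[0,0.0175,0.0135,0.02,0,0,0, 0,0.0175,0.0135,0.02,0,0,0, 0,0,0,0.019,0,0,0, 0,0,0,0,0,0,0]'
python3 -m jog '[0,0,0,0.005,0,0,0, 0,0,0,0.005,0,0,0, 0,0,0,0,0,0,0]'
python3 - <<'E'
import h;from h import *
im=ctrl.get_image("scene");I=im["image"][200:290,300:420]
cv2.imwrite("pics/s1.png",cv2.resize(I,None,fx=6,fy=6,interpolation=cv2.INTER_CUBIC))
E
```

```text
t: 3.0
tool_pos: [0.4966, -0.2436, 0.0446]
tool_rot: [-2.411, -2.009, 0.002]
contact_force: [-0.2, 0.5, 0.6]
opening: -0.0003
t: 3.38
tool_pos: [0.4981, -0.2438, 0.0363]
tool_rot: [-2.413, -2.011, 0.0]
contact_force: [-0.1, 0.7, 0.2]
opening: -0.0002
```

View pics/s1.png

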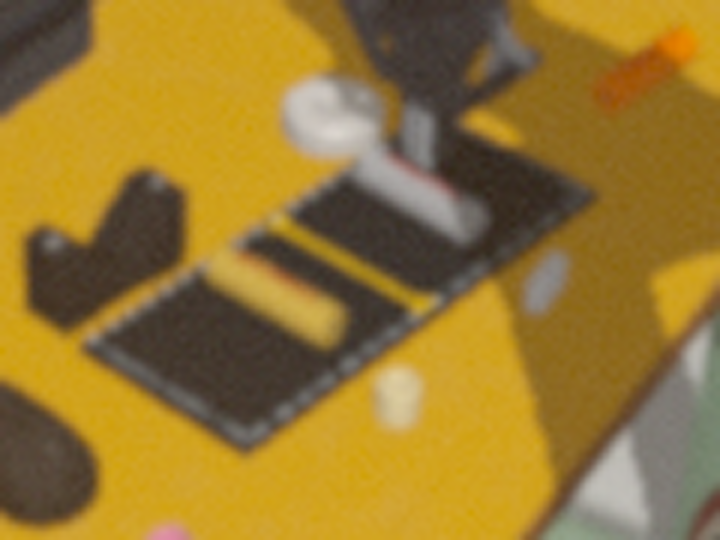

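The tip is hovering over the rear half of the steel pin (crop about (420,165)), and everything else is unchanged. I'll come down gently now.

```bash
python3 -m jog '[0,0.004,0,0.002,0,0,0, 0,0,0,0.001,0,0,0, 0,0,0,0,0,0,0]'
python3 -m jog '[0,0,0,0.001,0,0,0, 0,0,0,0,0,0,0]'
```

```text
t: 3.8
tool_pos: [0.499, -0.2395, 0.0332]
tool_rot: [-2.413, -2.012, 0.0]
contact_force: [-0.1, 1.2, 0.3]
opening: -0.0001
t: 4.05
tool_pos: [0.499, -0.2396, 0.0322]
tool_rot: [-2.413, -2.012, 0.0]
contact_force: [0.1, 0.3, 0.6]
opening: -0.0001
```

```bash
python3 -m jog '[0,0,0,0.0006,0,0,0, 0,0,0,0,0,0,0]'
python3 -m jog '[0,0,0,0.0004,0,0,0, 0,0,0,0,0,0,0]'
```

```text
t: 4.3
tool_pos: [0.4991, -0.2397, 0.032]
tool_rot: [2.413, 2.012, -0.0]
contact_force: [-0.4, 1.1, 2.2]
opening: 0.0002
t: 4.55
tool_pos: [0.4992, -0.2398, 0.0319]
tool_rot: [2.413, 2.012, -0.0]
contact_force: [-3.1, 0.5, 5.1]
opening: 0.0002
```

Contact at z = 0.032 with about 5 N. First stroke.

```bash
python3 -m jog '[0,0.004,0,0,0,0,0, 0,0.004,0,0,0,0,0, 0,0.004,0,0,0,0,0, 0,0,0,0,0,0,0]'
python3 -m jog '[0,0.004,0,0,0,0,0, 0,0.004,0,0,0,0,0, 0,0.004,0,0,0,0,0, 0,0.004,0,0,0,0,0, 0,0,0,0,0,0,0]'
python3 -m jog '[0,0,0,-0.008,0,0,0, 0,0,0,-0.02,0,0,0, 0,-0.05,0,-0.02,0,0,0, 0,-0.05,0,0,0,0,0, 0,0,0,0,0,0,0]'
cat >> h.py <<'E'
c=np.array([.5006,-.1715]);M=np.array([[.5842,-.0365],[.5308,-.3285],[.4176,-.3053],[.4698,-.0156]])
MAT=c+.85*(M-c)
N=np.array([.1797,.9837]);U=np.array([.9837,-.1797])
def rep(name):
    im=ctrl.get_image("top")
    cv2.imwrite(f"pics/{name}.png",cv2.resize(im["image"][228:303,298:426],None,fx=6,fy=6,interpolation=cv2.INTER_CUBIC))
    for o in measure(im):
        d=o[2][:2]-[.5005,-.1703];print(*o,"n,u",(d@N).round(4),(d@U).round(4))
E
python3 -c "
from h import *
rep('c1')"
```

```text
t: 5.05
tool_pos: [0.5018, -0.2277, 0.0319]
tool_rot: [2.412, 2.011, 0.001]
contact_force: [-1.1, 0.5, 5.8]
opening: 0.0002
t: 5.68
tool_pos: [0.505, -0.2119, 0.0319]
tool_rot: [2.411, 2.011, 0.002]
contact_force: [1.8, -0.2, 5.7]
opening: 0.0
t: 6.3
tool_pos: [0.4858, -0.3134, 0.081]
tool_rot: [2.415, 2.006, -0.0]
contact_force: [0.1, -0.0, 0.4]
opening: -0.0002
0.02 [ 59. 120. 156.] [ 0.5137 -0.1109  0.02  ] 0.0843 -9.56 [ 0.  -0.3] n,u 0.0608 0.0023
0.008 [ 35. 118. 152.] [ 0.5006 -0.1703  0.008 ] 0.099 -10.68 [0.2 0.1] n,u 0.0 0.0001
0.02 [120. 120. 123.] [ 0.4951 -0.218   0.02  ] 0.0851 -12.62 [-0.4  0.1] n,u -0.0479 0.0033
0.02 [ 65.  73. 123.] [ 0.4745 -0.2501  0.02  ] 0.0348 -36.56 [-0.8  1. ] n,u -0.0832 -0.0112
```

View pics/c1.png

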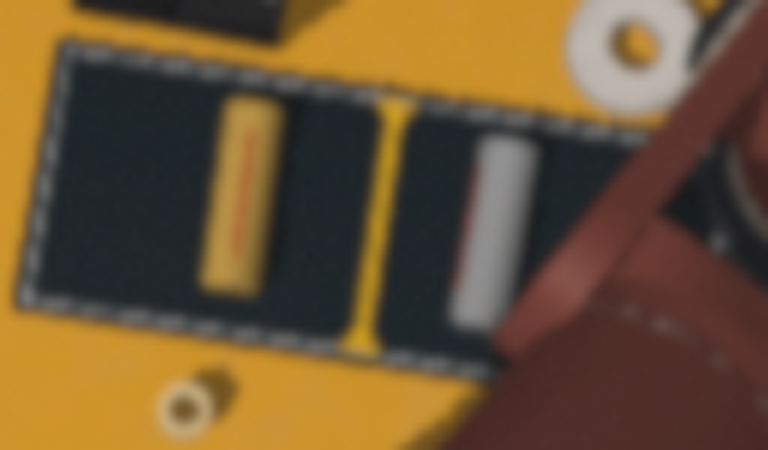

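The pin rolled 14 mm for a 28 mm tip stroke, and the stripe turned to the leading side, so it rolls. It is near crop (495,230). Second stroke, a bit further off-centre towards the far end to trim the yaw.

```bash
python3 -m jog '[0,0.0295,0.003,0,0,0,0, 0,0.029,0.003,0,0,0,0, 0,0.029,0.002,0.015,0,0,0, 0,0,0,0.02,0,0,0, 0,0,0,0.011,0,0,0, 0,0,0,0,0,0,0, 0,0,0,0,0,0,0]'
```

```text
t: 7.22
tool_pos: [0.5095, -0.2263, 0.0331]
tool_rot: [-2.414, -2.011, 0.0]
contact_force: [-0.2, -0.3, -0.3]
opening: 0.0001
```

```bash
python3 -m jog '[0,-0.002,0,0.0006,0,0,0, 0,0,0,0.0008,0,0,0, 0,0,0,0,0,0,0]'
```

```text
t: 7.6
tool_pos: [0.5093, -0.228, 0.032]
tool_rot: [2.413, 2.011, 0.0]
contact_force: [-1.1, -0.4, 0.9]
opening: 0.0005
```

```bash
python3 -m jog '[0,0,0,0.0006,0,0,0, 0,0.004,0,0,0,0,0, 0,0.004,0,0,0,0,0, 0,0.004,0,0,0,0,0, 0,0.004,0,0,0,0,0, 0,0,0,0,0,0,0]'
python3 -m jog '[0,0.004,0,0,0,0,0, 0,0.004,0,0,0,0,0, 0,0.004,0,0,0,0,0, 0,0.004,0,0,0,0,0, 0,0,0,0,0,0,0]'
python3 -m jog '[0,0,0,-0.008,0,0,0, 0,0,0,-0.02,0,0,0, 0,-0.05,0,-0.02,0,0,0, 0,-0.06,0,0,0,0,0, 0,-0.06,0,0,0,0,0, 0,-0.03,0,0,0,0,0, 0,0,0,0,0,0,0]'
python3 -c "
from h import *
rep('c2')"
```

```text
t: 8.35
tool_pos: [0.5129, -0.2117, 0.0319]
tool_rot: [2.411, 2.012, 0.001]
contact_force: [-0.2, -0.4, 5.0]
opening: -0.0
t: 8.98
tool_pos: [0.5159, -0.1961, 0.0317]
tool_rot: [2.411, 2.011, 0.002]
contact_force: [3.2, 0.3, 4.6]
opening: 0.0
t: 9.85
tool_pos: [0.4782, -0.395, 0.0801]
tool_rot: [2.416, 2.008, -0.0]
contact_force: [0.3, 0.2, 0.6]
opening: 0.0
0.02 [ 60. 122. 159.] [ 0.5137 -0.1109  0.02  ] 0.0845 -9.64 [ 0.1 -0.1] n,u 0.0608 0.0023
0.008 [ 36. 119. 154.] [ 0.5005 -0.1703  0.008 ] 0.099 -10.56 [-0.1 -0. ] n,u 0.0 0.0
0.02 [123. 123. 124.] [ 0.4985 -0.2022  0.02  ] 0.0855 -12.69 [ 0.1 -0.6] n,u -0.0317 0.0038
```

View pics/c2.png

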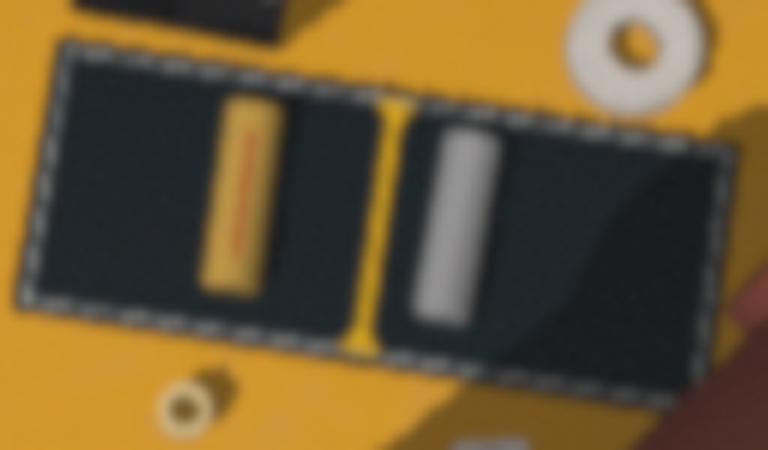

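The steel pin is now near crop (457,227), another 16 mm nearer with 31.7 mm left, and its yaw is still about 2° from the line. In the third stroke I'll add a small tool twist to try to correct that.

```bash
python3 -m jog '[0,0.046,-0.004,0,0,0,0, 0,0.046,-0.004,0,0,0,0, 0,0.047,-0.004,0,0,0,0, 0,0.046,-0.003,0.015,0,0,0, 0,0,0,0.02,0,0,0, 0,0,0,0.0105,0,0,0, 0,0,0,0,0,0,0, 0,0,0,0,0,0,0]'
```

```text
t: 10.9
tool_pos: [0.498, -0.2088, 0.0345]
tool_rot: [2.413, 2.011, 0.0]
contact_force: [0.1, 0.6, -0.1]
opening: 0.0001
```

```bash
python3 -m jog '[0,-0.001,0,0.0015,0,0,0, 0,0,0,0.001,0,0,0, 0,0,0,0.001,0,0,0, 0,0,0,0,0,0,0]'
python3 -m jog '[0,0,0,0.0006,0,0,0, 0,0,0,0,0,0,0]'
```

```text
t: 11.4
tool_pos: [0.4978, -0.21, 0.0317]
tool_rot: [2.412, 2.011, -0.001]
contact_force: [-3.4, 1.4, 6.5]
opening: -0.0002
t: 11.65
tool_pos: [0.4978, -0.2101, 0.0316]
tool_rot: [2.412, 2.011, -0.001]
contact_force: [-4.4, 1.1, 10.6]
opening: -0.0002
```

```bash
python3 -m jog '[0,0.004,-0.0005,0,0,0,-1, 0,0.004,-0.0005,0,0,0,-1, 0,0.004,-0.0005,0,0,0,-1, 0,0.004,-0.0005,0,0,0,-1, 0,0,0,0,0,0,0]'
python3 -m jog '[0,0.004,-0.0005,0,0,0,-1, 0,0.004,-0.0005,0,0,0,-1, 0,0.004,-0.0005,0,0,0,0, 0,0,0,0,0,0,0]'
python3 -m jog '[0,0,0,-0.008,0,0,0, 0,0,0,-0.02,0,0,6, 0,-0.05,0,-0.02,0,0,0, 0,-0.06,0,0,0,0,0, 0,-0.06,0,0,0,0,0, 0,-0.04,0,0,0,0,0, 0,0,0,0,0,0,0]'
python3 -c "
from h import *
rep('c3')"
```

```text
t: 12.28
tool_pos: [0.5004, -0.1942, 0.0319]
tool_rot: [2.337, 2.091, 0.004]
contact_force: [2.6, -1.2, 6.5]
opening: -0.0001
t: 12.78
tool_pos: [0.5001, -0.1821, 0.0318]
tool_rot: [2.3, 2.132, 0.004]
contact_force: [3.4, -1.0, 5.6]
opening: 0.0001
t: 13.65
tool_pos: [0.4585, -0.3898, 0.0774]
tool_rot: [-2.416, -2.007, 0.001]
contact_force: [0.7, 0.4, 0.3]
opening: -0.0
0.02 [ 60. 122. 158.] [ 0.5136 -0.1109  0.02  ] 0.0845 -9.64 [ 0.1 -0.2] n,u 0.0608 0.0022
0.02 [ 95. 120. 132.] [ 0.5005 -0.1826  0.02  ] 0.0982 -10.62 [-1.7  9.1] n,u -0.0121 0.0022
```

View pics/c3.png

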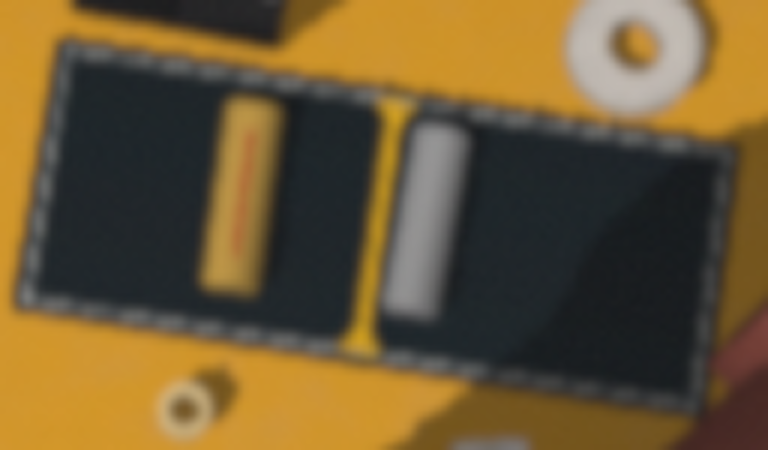

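The steel pin is now at crop (427,222), just right of the line, so the two blobs merge. I'll measure by colour instead: grey for the pin, yellow for the line.

```bash
cat >> h.py <<'E'
def steel(im,f=8,x0=340,y0=236,w=60,hh=58):
    """grey pin: position of axis rel. to line (n,u) and angle, by left/right edge fits"""
    I=cv2.resize(im["image"][y0:y0+hh,x0:x0+w],None,fx=f,fy=f,interpolation=cv2.INTER_CUBIC).astype(int)
    m=((I[...,0]>75)).astype(np.uint8)
    n,l,st,c=cv2.connectedComponentsWithStats(m)
    k=max(range(1,n),key=lambda i:st[i,4] if st[i,0]>0 else 0);ys,xs=np.nonzero(l==k)
    tof=lambda x,y:((x+.5)/f-.5+x0,(y+.5)/f-.5+y0)
    r0,r1=np.percentile(ys,[12,88]);A=[]
    for y in range(int(r0),int(r1)):
        q=xs[ys==y];A.append([y,q.min(),q.max()])
    A=np.array(A);g=lambda v:np.polyfit(A[:,0],v,1)
    res=[]
    for v in(A[:,1],A[:,2],(A[:,1]+A[:,2])/2):
        p=g(v);P=[ray(im,tof(np.polyval(p,y),y),.02)[:2] for y in(r0,r1)];d=P[0]-P[1]
        res.append(np.degrees(np.arctan2(d[1],d[0])).round(2))
    C=ray(im,tof(xs.mean(),ys.mean()),.02)[:2];d=C-[.5005,-.1703]
    print("steel",C.round(4),"n,u",(d@N).round(4),(d@U).round(4),"ang L,R,mid",res,"area",len(xs),"ext",st[k][:4])
E
python3 - <<'E'
from h import *
im=ctrl.get_image("top");steel(im)
print([int(v) for v in im["image"][265,350:385,0]])
o=ctrl.get_image("top");o["image"]=cv2.imread("pics/top0.png");steel(o,x0=362)
E
```

```text
steel [ 0.5012 -0.189 ] n,u -0.0182 0.004 ang L,R,mid [np.float64(-12.52), np.float64(-12.95), np.float64(-12.74)] area 20058 ext [171  96 116 266]
[42, 42, 43, 43, 42, 43, 42, 42, 41, 39, 34, 35, 46, 73, 107, 131, 142, 145, 144, 138, 128, 115, 97, 73, 48, 37, 38, 42, 41, 42, 41, 42, 43, 42, 43]
steel [ 0.4919 -0.2317] n,u -0.0619 0.0026 ang L,R,mid [np.float64(-12.46), np.float64(-12.97), np.float64(-12.71)] area 19487 ext [131 123 114 264]
```

Yaw is still 2.2° off the line, since the pin keeps its own axis direction, and 18.2 mm remain. Fourth stroke: 24 mm of tip travel.

```bash
python3 -m jog '[0,0.05,0.0015,0,0,0,0, 0,0.05,0.0015,0,0,0,0, 0,0.05,0.0015,0,0,0,0, 0,0.0475,0.0015,0.015,0,0,0, 0,0,0,0.018,0,0,0, 0,0,0,0.0105,0,0,0, 0,0,0,0,0,0,0, 0,0,0,0,0,0,0]'
```

```text
t: 14.8
tool_pos: [0.5013, -0.1955, 0.0346]
tool_rot: [2.414, 2.01, 0.0]
contact_force: [0.0, -0.5, -0.8]
opening: 0.0001
```

```bash
python3 -m jog '[0,0,0,0.0015,0,0,0, 0,0,0,0.001,0,0,0, 0,0,0,0.0008,0,0,0, 0,0,0,0,0,0,0]'
python3 -m jog '[0,0.004,0,0,0,0,0, 0,0.004,0,0,0,0,0, 0,0.004,0,0,0,0,0, 0,0.004,0,0,0,0,0, 0,0.004,0,0,0,0,0, 0,0.004,0,0,0,0,0, 0,0,0,0,0,0,0]'
python3 -m jog '[0,0,0,-0.008,0,0,0, 0,0,0,-0.02,0,0,0, 0,-0.05,0,-0.02,0,0,0, 0,-0.06,0,0,0,0,0, 0,-0.06,0,0,0,0,0, 0,-0.04,0,0,0,0,0, 0,0,0,0,0,0,0]'
python3 -c "
from h import *
steel(ctrl.get_image('top'))"
```

```text
t: 15.3
tool_pos: [0.5015, -0.1949, 0.0319]
tool_rot: [2.412, 2.012, -0.001]
contact_force: [-2.6, -0.2, 5.9]
opening: -0.0002
t: 16.18
tool_pos: [0.5065, -0.1709, 0.0319]
tool_rot: [2.411, 2.011, 0.002]
contact_force: [-0.0, 0.6, 5.3]
opening: 0.0
t: 17.05
tool_pos: [0.4669, -0.3798, 0.079]
tool_rot: [2.417, 2.007, -0.0]
contact_force: [-0.3, 0.5, 0.5]
opening: 0.0002
steel [ 0.5038 -0.1771] n,u -0.0061 0.0045 ang L,R,mid [np.float64(-12.43), np.float64(-12.93), np.float64(-12.68)] area 19923 ext [134  89 116 267]
```

```bash
python3 -m jog '[0,0.05,0,0,0,0,0, 0,0.05,0,0,0,0,0, 0,0.05,0,0,0,0,0, 0,0.05,0,0.015,0,0,0, 0,0,0,0.018,0,0,0, 0,0,0,0.0115,0,0,0, 0,0,0,0,0,0,0, 0,0,0,0,0,0,0]'
python3 -m jog '[0,0,0,0.001,0,0,0, 0,0,0,0.0006,0,0,0, 0,0,0,0,0,0,0]'
```

```text
t: 18.1
tool_pos: [0.5038, -0.1817, 0.0347]
tool_rot: [2.414, 2.01, 0.0]
contact_force: [-0.6, -0.3, -0.1]
opening: -0.0003
t: 18.48
tool_pos: [0.5037, -0.1809, 0.0329]
tool_rot: [2.413, 2.011, 0.0]
contact_force: [-0.1, 0.6, 0.0]
opening: -0.0004
```

```bash
python3 -m jog '[0,0,0,0.001,0,0,0, 0,0,0,0.0004,0,0,0, 0,0,0,0,0,0,0]'
python3 -m jog '[0,0.004,0,0,0,0,0, 0,0.004,0,0,0,0,0, 0,0.004,0,0,0,0,0, 0,0,0,0,0,0,0, 0,0,0,0,0,0,0]'
python3 -m jog '[0,0,0,-0.008,0,0,0, 0,0,0,-0.02,0,0,0, 0,-0.05,0,-0.02,0,0,0, 0,-0.06,0,0,0,0,0, 0,-0.06,0,0,0,0,0, 0,-0.04,0,0,0,0,0, 0,0,0,0,0,0,0]'
python3 -c "
from h import *
steel(ctrl.get_image('top'));rep('c4')"
```

```text
t: 18.85
tool_pos: [0.5039, -0.1808, 0.0319]
tool_rot: [2.413, 2.012, -0.0]
contact_force: [-1.7, 0.8, 4.4]
opening: -0.0006
t: 19.48
tool_pos: [0.5065, -0.1688, 0.0319]
tool_rot: [2.412, 2.011, 0.001]
contact_force: [-0.3, 1.2, 4.3]
opening: 0.0001
t: 20.35
tool_pos: [0.4674, -0.3777, 0.0793]
tool_rot: [2.416, 2.007, -0.0]
contact_force: [0.2, 1.0, 0.4]
opening: 0.0003
steel [ 0.5052 -0.1711] n,u 0.0 0.0048 ang L,R,mid [np.float64(-12.41), np.float64(-13.16), np.float64(-12.78)] area 19618 ext [115  85 117 266]
0.02 [ 60. 122. 158.] [ 0.5137 -0.1109  0.02  ] 0.0845 -9.58 [ 0.1 -0.1] n,u 0.0608 0.0023
0.02 [117. 123. 127.] [ 0.502  -0.1707  0.02  ] 0.0985 -12.68 [-1.6  7.8] n,u -0.0001 0.0015
```

View pics/c4.png

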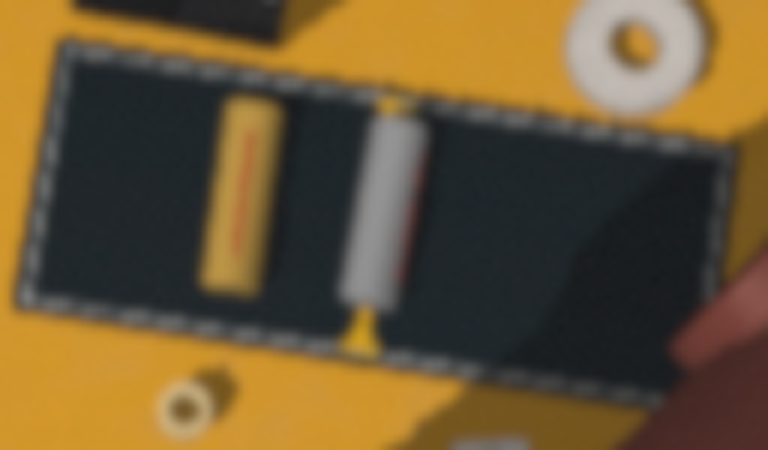

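The pin sits centred across the line. Its body covers the yellow with both arrowheads showing at crop (390,103) and (360,335). The brass pin hasn't moved, and the tool is lifted clear.

```bash
python3 -m jog '[0,0,0,0,0,0,0, 0,0,0,0,0,0,0, 0,0,0,0,0,0,0, 0,0,0,0,0,0,0]'; python3 -c "
from h import *
steel(ctrl.get_image('top'));print(ctrl.finish_job())"
```

```text
t: 20.95
tool_pos: [0.4683, -0.3752, 0.0795]
tool_rot: [2.412, 2.013, 0.0]
contact_force: [0.0, 0.3, -0.0]
opening: 0.0
steel [ 0.5052 -0.1711] n,u 0.0 0.0048 ang L,R,mid [np.float64(-12.43), np.float64(-13.14), np.float64(-12.79)] area 19616 ext [115  85 117 266]
the job is handed in; nothing more can be done
None
```

The steel pin now lies still on the yellow line, and I handed the job in at about 21 s. I rolled it there in five light fingertip strokes, pressing with about 5–10 N. Each stroke moved the pin half as far as the tip, and the red stripe turned with it, so it rolled and didn't skid.

**Last checks, from the top camera:**
- **Across the line:** the pin is 0.0 mm off centre, within the 2 mm camera calibration. It measured the same again 0.6 s later.
- **Other things:** the brass pin is where it was. The ring gauge, bushing and vee block look unmoved in the picture, and I didn't check the remaining objects separately.
- **Tool:** it is lifted about 80 mm clear and touching nothing.

**Not perfect:**
- **Angle:** the pin is still about 2.2° off the line's direction, as it was at the start. Pushing off-centre and twisting the tool during a stroke both failed to change it.
- **Along the line:** the pin's middle is about 4–5 mm from the line's middle. It started about 2.6 mm off and drifted as it rolled.

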